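# Re-set the tilt of a reading rest

### The job

Re-set the reading rest: loosen the brass lock nut by its red peg, and only then turn the black cross-bar knob until the white tongue at the raised edge of the book board is level with the red marker. Let go of the knob and tighten the nut firmly again, without forcing it, so that the setting is locked. Leave the marker and the other things on the table alone.

Things in the scene. Friction and masses are not known exactly. Their poses are not given: they have to be found in the camera images.
- rest: reading rest, fixed on the table: dark wood base plate 220 (x) by 430 (y) by 15 mm. Origin on the table, on the vertical axis shared by the steel column (54 mm wide, to z = 74 mm), the brass lock nut on it (z = 77 to 97 mm) and the black knob on top. The plate reaches from y = -65 to +365 mm; a steel rod 10 mm wide, 212 mm high, for the red marker stands at y = 345 mm
- nut_peg (a point): centre of the top of the upright red peg of the lock nut: 20 mm wide, z = 79 to 125 mm above the table, 105 mm from the axis, on a brass arm 16 mm wide (z = 80 to 94 mm) of the brass hexagon (72 mm over corners). At the start it points about along the rest's -y. From above, counterclockwise loosens, clockwise tightens; the nut does not rise
- nut (a joint): angle of the lock nut (rad), growing as it loosens; -1.5 to 1.2, about -0.15 at the start (tight). Free, it needs 6 N at the peg while moving (2 to 4 N are felt at standstill). It bites at 0 minus 0.16 rad per rad that the knob was turned clockwise; past that torque rises by 3 to 4 N m per rad: 11 to 14 N moving, 6 to 8 N at standstill, is firm; over 25 N is forced. It stays where left
- screw: adjuster screw with black cross-bar knob; origin on the axis, 97 mm above the table, x along the bar: 64 mm long, 16 mm wide, grip from z = 111 to 145 mm; white line on its +x half. At the start the bar lies along the rest's x. It turns up to 3.5 rad clockwise of that, with 0.3 N m, while the nut joint is above 0.25; a tight nut grips it hard and it must not be wrenched. It stays where left
- knob_top (a point): centre of the top of the knob, on the rest's axis, 145 mm above the table
- washer: keyed washer hidden in the steel column under the nut, which the nut presses on the screw's flange; nothing to be handled. The clamp force of the nut is the contact force between it and the screw
- tongue_tip (a point): tip of the white tongue (10 mm wide, 5 mm thick) in the middle of the board's raised edge, 230 mm from the hinge. Turning the knob clockwise by 1 rad tilts the board 0.07 rad steeper and raises the tip by 14 to 15 mm
- marker_tip (a point): tip of the red marker's pointer, on the marker's mid height: a red clip 22 mm in diameter and 14 mm high on the steel rod. It stays put unless pushed, and stands 18 to 36 mm above the tongue's height at the start
- orchid: orchid in a black pot 110 mm wide and 98 mm high, flowers up to about 300 mm; origin under the pot's centre
- mug: white mug, 80 mm wide, 90 mm high, handle on its +y side; origin under its centre
- remote: black remote control 170 by 46 by 18 mm lying flat; origin under its centre, x along its length
- novel: closed teal book 136 by 200 by 29 mm lying flat; origin under its centre
- board_hinge (a point): middle of the hinge of the tilting book board, at y = 90 mm, z = 56 mm of the rest. The board (210 mm wide, 205 mm long, with an open book clipped on) turns about the rest's x axis and rises toward the rest's +y; 0.35 rad steep at the start

How it is judged (in metres and radians):
On the way, in this order (a step that is already met when the one before it is completed fails the run):
1. the lock nut is loosened until it no longer clamps: its joint above 0.1 rad, no clamp force (value of joint nut above 0.1 rad and contact force between washer and screw below 2 N), for 0.2 s.
2. with the nut still loose and the knob let go, the tongue is level with the marker (within 4 mm) (z of tongue_tip in the frame of marker_tip between -0.004 and 0.004 m and contact force between washer and screw below 2 N and contact force between the fingers and screw below 0.5 N), for 0.2 s.
At the end, for the whole second after the job is handed in: the nut is tight again, holding the screw with more than 30 N of clamp force (a push of about 8.5 N at the peg), and at rest, and the tongue is level with the marker within 4.5 mm (contact force between washer and screw above 30 N and z of tongue_tip in the frame of marker_tip between -0.0045 and 0.0045 m and velocity of joint nut between -0.05 and 0.05 rad/s); the robot touches nothing.
It fails at once if the nut is forced: clamp force over 220 N (about 26 N at the peg) (contact force between washer and screw above 220 N).
It fails at once if the knob is wrenched round (faster than 0.2 rad/s) while the nut clamps it (over 10 N) (contact force between washer and screw above 10 N and angular speed of screw above 0.2 rad/s).
It fails at once if the marker is shifted along its rod by more than 3 mm (distance of marker_tip from where it was at the start of the episode above 0.003 m).
It fails at once if a bystander is moved by more than 25 mm (distance of any of orchid, mug, remote, novel from where it was at the start of the episode above 0.025 m).
It also fails if it takes over 72 s, if anything falls off the work surface, if the arm or the gripper's body presses on something with over 40 N, if the wrist force passes 120 N, or if a joint passes its speed limit or range.

### The arm

A 6-joint arm with a two-finger parallel gripper is mounted at the origin on the work surface. World frame = base frame: x ahead of the robot, y to its left, z up, the work surface at z = 0. Lengths are in m, angles in degrees, forces in N, time in s.
With the tool pointing down it reaches from about 0.25 to 0.725 m from the base axis. Payload 9.7 kg.
Tool frame: the origin (TCP) lies between the finger pads; the fingertips stand 22 mm ahead of it and the grasp point (between the pads) lies 3 mm ahead of it; z points along the fingers, y is the line along which they close (so a half turn about z gives the same grasp; the last joint's range is limited). The gripper opens to 85 mm and grips with 20 to 120 N. Pads are 22 mm wide; open, the fingers measure 114 mm over their backs; the gripper's body (76 mm by 85 mm) begins 54 mm behind the grasp point. The pads swing forward as they close: fully open they stand 13 mm farther back than shut.
Start: joints at [75.974, 4.979, 10.078, 95.1, 0, 90], TCP at [0.133, 0.534, 0.253] pointing down, gripper open.
Joint ranges: [-179.16, 179.16], [-48.56, 103.87], [-65.8, 70.77], [-126.05, 130.52], [-82.76, 87.17], [-180, 180]. Speed limits (degrees/s): [127.2, 127.2, 147.25, 180, 180, 180].

### API

Orientations are given as [roll, pitch, yaw] about the fixed x, y, z axes, in that order (R = Rz(yaw) Ry(pitch) Rx(roll)).
In Python, from workcell import bot, viewer, finder gives the robot as it stands.
- The arm moves only by the tool move_arm, never from a script. Its arguments are lists of equal length, an entry for each row: "offset": the shift along the tool's x, y, z in cm, a list of three; "twist": the turn, a rotation vector about the tool's x, y, z in rad, a list of three; "grip": the opening, from 0 (shut) to 1 (fully open). In form: {"offset": [[x, y, z], ...], "twist": [[ax, ay, az], ...], "grip": [grip, ...]}. A call has 1 to 5 rows; each row shifts and turns the commanded pose from where the row before left it, along the tool's axes as they then stand; what a row does not reach is not made up. A row lasts 1/10 s, in which the tool goes at most 50 mm and 8.59 degrees, less where a joint would pass 70% of its speed; a pose out of reach is approached as far as the arm can. A call is refused whole if a number of a shift passes 5 or a number of a turn 0.15, either way. A call with a gripper value outside its range is refused whole. The fingers move at their own pace and stop on an object; "force" is the grip in N (left out, the last holds). Time passes only in rows, so rows that do not move let the fingers close. It gives the time, the measured TCP pose, the force, the opening and the grip force at its end, in the units of the state.
- bot.get_obs(): the state, without advancing time (a new reading comes with each control period).
- viewer.camera(name): name is "scene" or "top" or "wrist"; returns a dict with "color" (480x640x3 uint8, red, green, blue), "depth" (480x640 float32, m along the optical axis (not along the pixel's ray), 0 where there is no reading), "vfov" (degrees; the focal length in pixels is half the picture's height over the tangent of half this angle, whatever the lens; pixels are square), "cx", "cy" (the principal point, pixels), "position" and "attitude" of the camera in the world; the wrist camera has in their place "tool_from_camera" (4x4, takes a point from camera to tool coordinates, whose origin is the TCP and whose axes are the flange's). Camera axes: x right, y down, z forward; pixel columns grow to the right and rows downward; lengths in m; the calibration is good to about 2 mm. A picture is of the moment at which its call begins: read the wrist's pose just before it.
- bot.job_done(): hands the job in; it is judged then, once.
Trained networks look in a picture, given as the dict that the camera call returned (one of the last four; its "shot" number tells which), for a name from the list of things; names that differ only in an ending like _2 or _b are one class to them, and where a whole thing is asked for, a point or a joint stands for the part that bears it (a point fixed in the world has none). Each returns a list of dicts, best first, with "p" (0 to 1); they miss things now and then, are a little off and sometimes report something else, mostly with a low value. They report only what shows in the picture. A call takes as long as a camera call.
- finder.boxes_of(picture, thing): "position" ([column, row] in pixels, amid what is visible of it).
- finder.pinpoint(picture, thing): "position" ([column, row] in pixels: a listed point, or the origin of a listed thing).
The state is a dict: "time": time; "q": joint angles; "qd": joint speeds; "joint_efforts": joint torques, N m; "ee_pos": TCP position; "tcp_rot": TCP orientation; "wrist_force": force on the tool from outside, world axes, zero at the start; "torque": the same for the moment, N m; "opening": finger opening in m; "grasp_force": force on a finger pad.
Only numpy, scipy, OpenCV 4.12 (cv2) and the standard library are available. Lean on these libraries where they do the work, as an engineer would, in place of code of your own. Each camera call takes 0.05 s, during which the arm holds its last target. There are 200 camera calls.

## Working session

There is one attempt and no reset: what is moved stays moved. The work goes in short steps, Python scripts to look and compute and a tool call to move; the robot and the scene stay as the last step left them, time stands still between calls to the robot, and variables do not carry over. Pictures are saved under pics/ and viewed, at most 10 in all, crops included, and the job is handed in when it is done.

Besides the shell and the picture viewer there is one more tool, called as name(argument=value, ...), one argument or row to a line, values as JSON. move_arm: Moves the arm, as the interface text tells. Its arguments: {"type":"object","properties":{"offset":{"type":"array","items":{"type":"array","items":{"type":"number"}}},"twist":{"type":"array","items":{"type":"array","items":{"type":"number"}}},"grip":{"type":"array","items":{"type":"number"}},"force":{"type":"number"}},"required":["offset","twist","grip"]}

```bash
mkdir -p pics; ls
cat > h.py <<'E'
import numpy as np, cv2
from scipy.spatial.transform import Rotation as R
from workcell import bot, viewer, finder
def rot(a):
    a=np.array(a,float)
    if a.shape==(3,3): return a
    if a.size==4: return R.from_quat(a).as_matrix()
    return R.from_euler('xyz',a,degrees=True).as_matrix()
def shot(n):
    o=bot.get_obs(); p=viewer.camera(n)
    if n=='wrist':
        T=np.eye(4);T[:3,:3]=rot(o['tcp_rot']);T[:3,3]=o['ee_pos'];T=T@np.array(p['tool_from_camera'])
        p['_R'],p['_t']=T[:3,:3],T[:3,3]
    else: p['_R'],p['_t']=rot(p['attitude']),np.array(p['position'])
    p['_f']=240/np.tan(np.radians(p['vfov'])/2)
    return p
def ray(p,px):
    return p['_R']@np.array([(px[0]-p['cx'])/p['_f'],(px[1]-p['cy'])/p['_f'],1.])
def atz(p,px,z):
    d=ray(p,px); return p['_t']+d*(z-p['_t'][2])/d[2]
def dep(p,px):
    c,r=int(round(px[0])),int(round(px[1])); w=p['depth'][max(r-1,0):r+2,max(c-1,0):c+2]; w=w[w>0]
    return p['_t']+ray(p,px)*(np.median(w) if w.size else np.nan)
def proj(p,X):
    c=p['_R'].T@(np.array(X)-p['_t']); return np.array([p['cx']+p['_f']*c[0]/c[2],p['cy']+p['_f']*c[1]/c[2]])
def save(p,f): cv2.imwrite('pics/'+f,p['color'][:,:,::-1])
E
python3 - <<'E'
from h import *
np.set_printoptions(precision=4,suppress=True)
print(bot.get_obs())
Z=dict(rest=0,nut_peg=.125,knob_top=.145,screw=.097,board_hinge=.056,tongue_tip=None,marker_tip=None,orchid=0,mug=0,remote=0,novel=0)
ims=[]
for n in ('top','scene'):
    p=shot(n); print(n,p['_t'],p['attitude'],p['vfov']); save(p,n+'.png')
    for k,z in Z.items():
        for r in finder.pinpoint(p,k)[:1]:
            print(k,round(r['p'],2),np.round(r['position'],1),'z:',atz(p,r['position'],z) if z is not None else '', 'dep',dep(p,r['position']))
E
```

```text
pics
{'time': 0.0, 'q': array([75.9754,  5.0127, 10.0351, 95.0977, -0.0015, 89.9997]), 'qd': array([ 0.0508, -0.0736, -0.014 ,  0.1164, -0.0992, -0.0267]), 'joint_efforts': array([  0.0006, -52.0387,  46.4801,   0.0164,  -0.    ,   0.    ]), 'ee_pos': array([0.1332, 0.5334, 0.2526]), 'tcp_rot': array([-179.9247,    0.0015,  165.9757]), 'wrist_force': array([-0.4157, -0.0056,  0.2863]), 'torque': array([ 0.0039, -0.0029, -0.0155]), 'grasp_force': 0.0, 'opening': 0.08524207718824639}
top [0.3035 0.0407 1.5335] [-168.9469   -0.5262  -88.4085] 46.80862232385204
rest 0.74 [226.1 249.8] z: [0.5791 0.2999 0.    ] dep [0.5761 0.2971 0.0168]
nut_peg 0.85 [387.5 265.9] z: [ 0.5268 -0.138   0.125 ] dep [ 0.5463 -0.1536  0.0021]
knob_top 0.76 [348.1 260.8] z: [ 0.5338 -0.0353  0.145 ] dep [ 0.534  -0.0354  0.1439]
screw 0.68 [346.8 258.5] z: [ 0.5478 -0.0344  0.097 ] dep [ 0.5399 -0.032   0.143 ]
board_hinge 0.77 [314.5 262. ] z: [0.5426 0.0504 0.056 ] dep [0.5452 0.0505 0.0402]
tongue_tip 0.87 [226.3 249.6] z:  dep [0.5766 0.2965 0.0169]
marker_tip 0.45 [219.2 248.1] z:  dep [0.5532 0.2895 0.16
[... 507 characters left out ...]
 0.87 [247.7 248.2] z: [ 0.5189 -0.1474  0.125 ] dep [ 0.5178 -0.1471  0.1234]
knob_top 0.64 [285.9 236.8] z: [ 0.5404 -0.0328  0.145 ] dep [ 0.538  -0.032   0.1414]
screw 0.72 [287.8 246.2] z: [ 0.5425 -0.0301  0.097 ] dep [ 0.5723 -0.0398  0.1425]
board_hinge 0.91 [314.4 244.7] z: [0.5442 0.0564 0.056 ] dep [0.5349 0.0602 0.0414]
tongue_tip 0.95 [375.  212.2] z:  dep [0.5597 0.2532 0.1352]
marker_tip 0.37 [388.9 203.2] z:  dep [0.5649 0.2955 0.1636]
mug 0.97 [145.8 283.8] z: [ 0.43   -0.4641  0.    ] dep [ 0.4851 -0.4584  0.0803]
remote 0.89 [300.8 339.3] z: [ 0.7983 -0.0985  0.    ] dep [ 0.8059 -0.1011  0.0166]
novel 0.55 [419.9 171.9] z: [0.3754 0.5334 0.    ] dep [0.3948 0.5186 0.0268]
```

View pics/top.png

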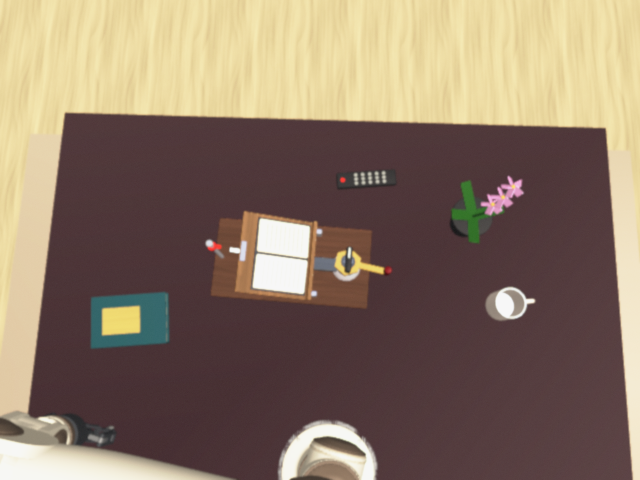

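View pics/scene.png

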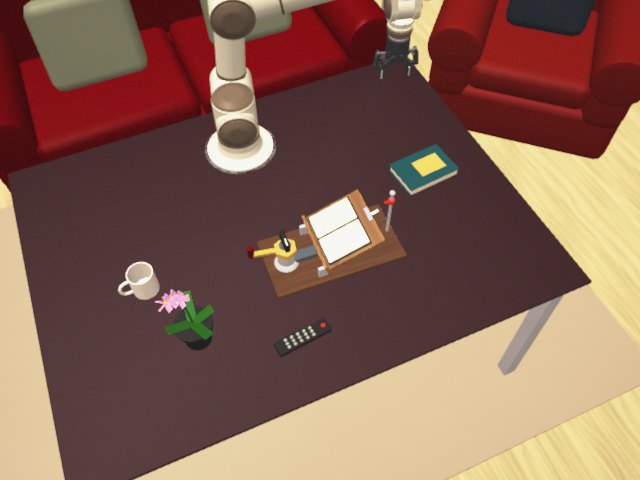

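The top view shows the knob at (347,258), peg at (388,271), tongue at (234,250) and marker at (214,245). In the scene view these are at (286,240), (251,252), (375,212) and (390,202). The world points from the two views agree to about 1 cm. I'll go above the peg.

move_arm(
  offset=[
    [-3.35, -3.43, -0.15],
    [-3.35, -3.43, -0.15],
    [-3.35, -3.43, -0.15],
    [-3.35, -3.43, -0.15],
    [-3.35, -3.43, -0.15],
  ],
  twist=[
    [0, 0, 0],
    [0, 0, 0],
    [0, 0, 0],
    [0, 0, 0],
    [0, 0, 0],
  ],
  grip=[1, 1, 1, 1, 1],
)

```text
time: 1.7
ee_pos: [0.2547, 0.3249, 0.2609]
tcp_rot: [180.0, 0.0, 166.0]
wrist_force: [2.0, -0.3, -0.6]
opening: 0.0854
grasp_force: 0.0
```

move_arm(
  offset=[
    [-3.35, -3.43, -0.15],
    [-3.35, -3.43, -0.15],
    [-3.35, -3.43, -0.15],
    [-3.35, -3.43, -0.15],
    [-3.35, -3.43, -0.15],
  ],
  twist=[
    [0, 0, 0],
    [0, 0, 0],
    [0, 0, 0],
    [0, 0, 0],
    [0, 0, 0],
  ],
  grip=[1, 1, 1, 1, 1],
)

```text
time: 2.2
ee_pos: [0.3757, 0.1177, 0.2687]
tcp_rot: [180.0, 0.1, 166.0]
wrist_force: [0.7, 2.3, -0.6]
opening: 0.0854
grasp_force: 0.0
```

move_arm(
  offset=[
    [-3.35, -3.43, -0.15],
    [-3.35, -3.43, -0.15],
    [-3.35, -3.43, -0.15],
    [-3.35, -3.43, -0.15],
    [-3.35, -3.43, -0.15],
  ],
  twist=[
    [0, 0, 0],
    [0, 0, 0],
    [0, 0, 0],
    [0, 0, 0],
    [0, 0, 0],
  ],
  grip=[1, 1, 1, 1, 1],
)

```text
time: 2.7
ee_pos: [0.4967, -0.0895, 0.276]
tcp_rot: [180.0, 0.0, 165.9]
wrist_force: [0.4, 0.9, 0.7]
opening: 0.0855
grasp_force: 0.0
```

move_arm(
  offset=[
    [0, 0, 0],
    [0, 0, 0],
    [0, 0, 0],
    [0, 0, 0],
    [0, 0, 0],
  ],
  twist=[
    [0, 0, 0.14],
    [0, 0, 0.14],
    [0, 0, 0.14],
    [0, 0, 0.14],
    [0, 0, 0.14],
  ],
  grip=[1, 1, 1, 1, 1],
)

```text
time: 3.2
ee_pos: [0.4961, -0.0874, 0.2758]
tcp_rot: [-180.0, -0.0, 125.5]
wrist_force: [0.3, 0.5, -0.2]
opening: 0.0853
grasp_force: 0.0
```

move_arm(
  offset=[
    [0, 0, 0],
    [0, 0, 0],
    [0, 0, 0],
    [0, 0, 0],
    [0, 0, 0],
  ],
  twist=[
    [0, 0, 0.14],
    [0, 0, 0.14],
    [0, 0, 0.14],
    [0, 0, 0.14],
    [0, 0, 0],
  ],
  grip=[0.6, 0.6, 0.6, 0.6, 0.6],
)

```text
time: 3.7
ee_pos: [0.4961, -0.0873, 0.2758]
tcp_rot: [180.0, 0.0, 93.7]
wrist_force: [0.5, -0.1, 0.1]
opening: 0.0512
grasp_force: 0.0
```

Run:
```python
from h import *
np.set_printoptions(precision=4,suppress=True)
o=bot.get_obs();print(o['time'],o['q'],o['ee_pos'],o['tcp_rot'],o['opening'],o['wrist_force'])
p=shot('wrist');save(p,'w1.png');print(np.array(p['tool_from_camera']),p['vfov'])
Z=dict(rest=0,nut_peg=.125,knob_top=.145,screw=.097,board_hinge=.056)
for k,z in Z.items():
    for r in finder.pinpoint(p,k)[:1]:
        print(k,round(r['p'],2),np.round(r['position'],1),'z:',atz(p,r['position'],z),'dep',dep(p,r['position']))
```

```text
3.7 [-9.9832 -0.8213  6.6267 97.4451  0.0003 76.3511] [ 0.4961 -0.0873  0.2758] [179.9972   0.0003  93.6656] 0.05123866992811324 [ 0.5228 -0.0808  0.138 ]
[[ 0.0002 -0.9496 -0.3135  0.0809]
 [ 1.      0.      0.0007  0.    ]
 [-0.0006 -0.3135  0.9496 -0.1228]
 [ 0.      0.      0.      1.    ]] 63.77349993865437
rest 0.72 [363. 142.] z: [ 0.5404 -0.0388  0.    ] dep [ 0.5237 -0.0279  0.1345]
nut_peg 0.71 [339.1 285. ] z: [ 0.5174 -0.1387  0.125 ] dep [ 0.5172 -0.1376  0.1274]
knob_top 0.57 [390.2 159.4] z: [ 0.5413 -0.037   0.145 ] dep [ 0.5408 -0.0367  0.1472]
screw 0.67 [372.7 150.7] z: [ 0.5365 -0.037   0.097 ] dep [ 0.529  -0.0319  0.1471]
board_hinge 0.91 [387.8  33.7] z: [0.5446 0.0512 0.056 ] dep [0.5474 0.0542 0.0386]
```

View pics/w1.png

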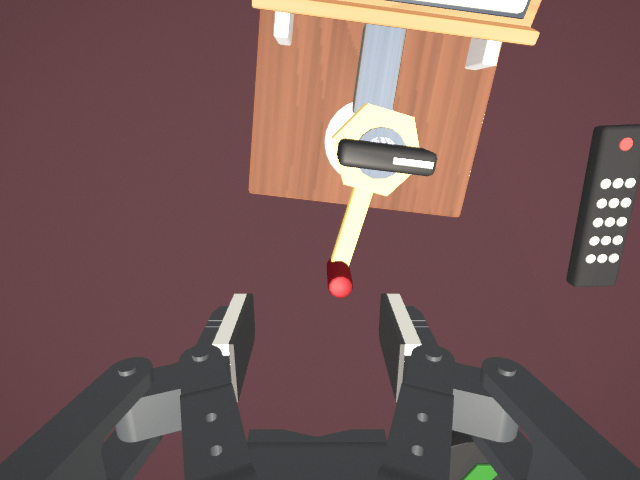

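The wrist view shows the peg top at (340,286) and the bar from (340,152) to (435,160). The peg is at (0.517,-0.138) and the axis at (0.5405,-0.037), which puts them 104 mm apart as expected. I'll straddle the peg tangentially.

move_arm(
  offset=[
    [0, 0, 0],
    [0, 0, 0],
    [-2.25, 1.6, 0],
    [-2.25, 1.6, 0],
    [0, 0, 0],
  ],
  twist=[
    [0, 0, 0.145],
    [0, 0, 0.145],
    [0, 0, 0],
    [0, 0, 0],
    [0, 0, 0],
  ],
  grip=[0.45, 0.45, 0.45, 0.45, 0.45],
  force=20,
)

```text
time: 4.5
ee_pos: [0.518, -0.1404, 0.2751]
tcp_rot: [-180.0, 0.0, 77.1]
wrist_force: [-0.3, 0.3, -0.4]
opening: 0.0381
grasp_force: 0.0
```

move_arm(
  offset=[
    [0, 0, 4],
    [0, 0, 4],
    [0, 0, 3],
    [0, 0, 0],
    [0, 0, 0],
  ],
  twist=[
    [0, 0, 0],
    [0, 0, 0],
    [0, 0, 0],
    [0, 0, 0],
    [0, 0, 0],
  ],
  grip=[0.45, 0.45, 0.45, 0.45, 0.45],
)

```text
time: 5.0
ee_pos: [0.5172, -0.138, 0.1667]
tcp_rot: [-180.0, -0.0, 77.2]
wrist_force: [0.2, -1.0, 0.4]
opening: 0.0383
grasp_force: 0.0
```

Run:
```python
from h import *
p=shot('wrist');save(p,'w2.png')
for k,z in dict(nut_peg=.125,knob_top=.145).items():
    for r in finder.pinpoint(p,k)[:1]: print(k,r['p'],np.round(r['position'],1),atz(p,r['position'],z),dep(p,r['position']))
```

```text
nut_peg 0.92 [317.2 289.1] [ 0.51724798 -0.13957869  0.125     ] [ 0.51755045 -0.13821197  0.12779618]
knob_top 0.88 [314.3  31.9] [ 0.53959481 -0.03611738  0.145     ] [ 0.53953231 -0.03643395  0.14698569]
```

View pics/w2.png

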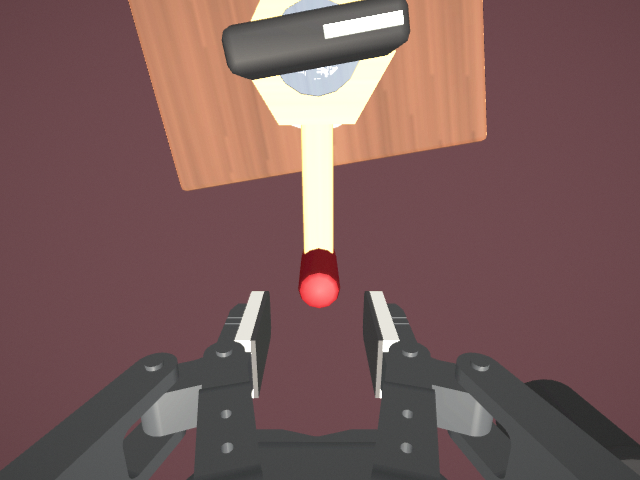

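The peg sits centred between the fingers at (318,290), with the brass arm in line. I'll descend and swing it counterclockwise.

move_arm(
  offset=[
    [0, 0, 2.7],
    [0, 0, 2.7],
    [0, 0, 0],
    [0, 0, 0],
    [0, 0, 0],
  ],
  twist=[
    [0, 0, 0],
    [0, 0, 0],
    [0, 0, 0],
    [0, 0, 0],
    [0, 0, 0],
  ],
  grip=[0.45, 0.45, 0.3, 0.3, 0.3],
)

```text
time: 5.65
ee_pos: [0.5183, -0.1386, 0.114]
tcp_rot: [179.8, 0.0, 77.2]
wrist_force: [0.6, -0.4, -0.8]
opening: 0.0259
grasp_force: 0.0
```

move_arm(
  offset=[
    [0.02, 0.63, 0],
    [0.02, 0.63, 0],
    [0.02, 0.63, 0],
    [0.02, 0.63, 0],
    [0.02, 0.63, 0],
  ],
  twist=[
    [0, 0, -0.06],
    [0, 0, -0.06],
    [0, 0, -0.06],
    [0, 0, -0.06],
    [0, 0, -0.06],
  ],
  grip=[0.3, 0.3, 0.3, 0.3, 0.3],
)

```text
time: 6.15
ee_pos: [0.5486, -0.1405, 0.1137]
tcp_rot: [180.0, -0.0, 94.5]
wrist_force: [-6.3, 2.1, 4.0]
opening: 0.0254
grasp_force: 3.1
```

move_arm(
  offset=[
    [0.02, 0.63, 0],
    [0.02, 0.63, 0],
    [0.02, 0.63, 0],
    [0.02, 0.63, 0],
    [0.02, 0.63, 0],
  ],
  twist=[
    [0, 0, -0.06],
    [0, 0, -0.06],
    [0, 0, -0.06],
    [0, 0, -0.06],
    [0, 0, -0.06],
  ],
  grip=[0.3, 0.3, 0.3, 0.3, 0.3],
)

```text
time: 6.65
ee_pos: [0.5791, -0.1334, 0.1136]
tcp_rot: [-180.0, 0.0, 111.7]
wrist_force: [-7.6, 0.7, 2.5]
opening: 0.0259
grasp_force: 3.0
```

move_arm(
  offset=[
    [0.02, 0.63, 0],
    [0.02, 0.63, 0],
    [0, 0, 0],
    [0, -0.2, 0],
    [0, 0, 0],
  ],
  twist=[
    [0, 0, -0.06],
    [0, 0, -0.06],
    [0, 0, 0],
    [0, 0, 0],
    [0, 0, 0],
  ],
  grip=[0.3, 0.3, 0.3, 0.4, 0.4],
)

```text
time: 7.15
ee_pos: [0.5891, -0.1294, 0.1126]
tcp_rot: [179.9, 0.1, 118.3]
wrist_force: [0.3, -0.8, -0.2]
opening: 0.0344
grasp_force: 0.0
```

move_arm(
  offset=[
    [0, 0, -3],
    [0, 0, -4],
    [0, 0, -4],
    [0, 0, 0],
    [0, 0, 0],
  ],
  twist=[
    [0, 0, 0],
    [0, 0, 0],
    [0, 0, 0],
    [0, 0, 0],
    [0, 0, 0],
  ],
  grip=[0.4, 0.5, 0.5, 0.5, 0.5],
)

```text
time: 7.65
ee_pos: [0.5894, -0.1294, 0.2231]
tcp_rot: [179.9, 0.1, 118.4]
wrist_force: [-0.4, -0.4, -0.7]
opening: 0.0432
grasp_force: 0.0
```

Run:
```python
from h import *
np.set_printoptions(precision=4,suppress=True)
o=bot.get_obs();print(o['time'],o['q'],o['ee_pos'],o['tcp_rot'])
ax=np.array([.540,-.037])
for n in ('wrist','scene','top'):
    p=shot(n)
    if n=='wrist':save(p,'w3.png')
    for k,z in dict(nut_peg=.125,knob_top=.145,tongue_tip=.14,marker_tip=.16).items():
        for r in finder.pinpoint(p,k)[:1]:
            X=atz(p,r['position'],z);d=X[:2]-ax
            print(n,k,round(r['p'],2),np.round(r['position'],1),X,dep(p,r['position']),np.hypot(*d),np.degrees(np.arctan2(d[1],d[0])))
```

```text
7.65 [-12.3816  11.7532  14.3016  92.3868  -0.0003  49.2473] [ 0.5894 -0.1294  0.2231] [179.8778   0.1057 118.371 ]
wrist nut_peg 0.7 [313.4 244.5] [ 0.5882 -0.13    0.125 ] [ 0.5879 -0.1294  0.127 ] 0.104773352980767 -62.60438841449103
scene nut_peg 0.9 [263.8 264.8] [ 0.5931 -0.1245  0.125 ] [ 0.591  -0.124   0.1218] 0.1023587950885815 -58.76197538979028
scene knob_top 0.6 [194.4 338.2] [ 0.7468 -0.378   0.145 ] [ 0.7201 -0.379   0.0952] 0.39882193344357797 -58.768711577517664
scene tongue_tip 0.81 [375.9 214. ] [0.5702 0.2506 0.14  ] [0.4898 0.3011 0.0174] 0.2891560318065524 84.01094222821544
scene marker_tip 0.56 [387.9 204.4] [0.5654 0.2922 0.16  ] [0.5643 0.293  0.1583] 0.33017769209034425 85.58518876200144
top knob_top 0.76 [348.6 261.5] [ 0.532  -0.0366  0.145 ] [ 0.532  -0.0366  0.1452] 0.00799477359401535 177.13664047162956
top tongue_tip 0.79 [227.6 244.6] [0.5675 0.2732 0.14  ] [0.5912 0.2941 0.0152] 0.3114644122222662 84.9301179192513
```

Nut is at about 0.55 rad (the peg moved 40°). Next I'll measure the tongue and marker heights from close by.

move_arm(
  offset=[
    [3.9, 1.72, -0.96],
    [3.9, 1.72, -0.96],
    [3.9, 1.72, -0.96],
    [3.9, 1.72, -0.96],
    [3.9, 1.72, -0.96],
  ],
  twist=[
    [0, 0, 0],
    [0, 0, 0],
    [0, 0, 0],
    [0, 0, 0],
    [0, 0, 0],
  ],
  grip=[0.9, 0.9, 0.9, 0.9, 0.9],
)

```text
time: 8.9
ee_pos: [0.5713, 0.0849, 0.2704]
tcp_rot: [180.0, 0.0, 118.4]
wrist_force: [0.6, -0.5, 0.1]
opening: 0.0768
grasp_force: 0.0
```

move_arm(
  offset=[
    [3.9, 1.72, -0.96],
    [3.9, 1.72, -0.96],
    [3.9, 1.72, -0.96],
    [0, 0, 0],
    [0, 0, 0],
  ],
  twist=[
    [0, 0, 0],
    [0, 0, 0],
    [0, 0, 0],
    [0, 0, 0.13],
    [0, 0, 0.13],
  ],
  grip=[0.9, 0.9, 0.9, 0.9, 0.9],
)

```text
time: 9.4
ee_pos: [0.5612, 0.2124, 0.2987]
tcp_rot: [180.0, 0.0, 103.4]
wrist_force: [-0.0, -0.3, -0.4]
opening: 0.0766
grasp_force: 0.0
```

move_arm(
  offset=[
    [0, 0, 0],
    [0, 0, 0],
    [0, 0, 0],
  ],
  twist=[
    [0, 0, 0.13],
    [0, 0, 0.13],
    [0, 0, 0],
  ],
  grip=[0.9, 0.9, 0.9],
)

```text
time: 9.7
ee_pos: [0.5614, 0.2109, 0.2986]
tcp_rot: [180.0, -0.0, 88.5]
wrist_force: [-0.3, -0.7, 0.2]
opening: 0.0771
grasp_force: 0.0
```

Run:
```python
from h import *
np.set_printoptions(precision=4,suppress=True)
o=bot.get_obs();print(o['time'],o['q'],o['ee_pos'],o['tcp_rot'])
p=shot('wrist');save(p,'w4.png');np.save('d4.npy',p['depth']);np.savez('p4.npz',R=p['_R'],t=p['_t'],f=p['_f'],cx=p['cx'],cy=p['cy'],color=p['color'])
for k in ('tongue_tip','marker_tip'):
    for r in finder.pinpoint(p,k)[:2]: print(k,round(r['p'],2),np.round(r['position'],1),dep(p,r['position']))
```

```text
9.7 [ 20.5847  13.507   24.8491 101.3389  -0.0005 112.0646] [0.5614 0.2109 0.2986] [179.9969  -0.0007  88.5201]
tongue_tip 0.73 [309.  140.6] [0.5578 0.2679 0.1395]
marker_tip 0.91 [307.9 117.5] [0.5549 0.2802 0.0174]
marker_tip 0.28 [298.3 430.8] [ 0.5373 -0.021   0.1132]
```

View pics/w4.png

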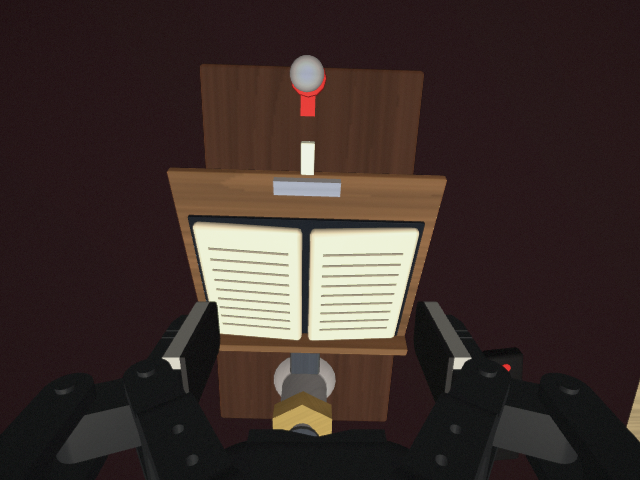

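Tongue spans rows 142–174 at column 308 with its tip at row 142. The marker's pointer spans rows 95–116 at column 308.

Run:
```python
from h import *
np.set_printoptions(precision=4,suppress=True)
z=np.load('p4.npz');d=np.load('d4.npy')
p=dict(_R=z['R'],_t=z['t'],_f=z['f'],cx=z['cx'],cy=z['cy'],depth=d)
for r in list(range(60,118,3))+list(range(141,176,4)):
    print(r,z['color'][r,308],np.median([(dep(p,(c,r))) for c in (305,308,311)],axis=0))
```

```text
60 [164 161 155] [0.56   0.3132 0.2121]
63 [170 175 172] [0.56   0.3117 0.2131]
66 [170 176 186] [0.5599 0.3103 0.2134]
69 [167 174 190] [0.5599 0.3089 0.2135]
72 [166 172 187] [0.5598 0.3075 0.214 ]
75 [165 170 187] [0.5598 0.3062 0.2139]
78 [169 174 187] [0.5597 0.3048 0.2137]
81 [171 177 183] [0.5597 0.3034 0.2132]
84 [174 176 175] [0.5596 0.3021 0.2118]
87 [165 163 157] [0.5596 0.3007 0.2109]
90 [138 132 128] [0.5595 0.2993 0.2082]
93 [231  67  60] [0.5588 0.2988 0.1748]
96 [189  51  46] [0.5587 0.2972 0.1728]
99 [231  64  59] [0.5586 0.2955 0.1698]
102 [231  64  58] [0.5585 0.2937 0.1699]
105 [232  65  59] [0.5584 0.292  0.1701]
108 [231  63  58] [0.5584 0.2902 0.1699]
111 [231  64  58] [0.5584 0.2884 0.1705]
114 [231  64  59] [0.5583 0.2867 0.1702]
117 [83 54 41] [0.555  0.2807 0.0176]
141 [141 141 122] [0.5571 0.2676 0.1397]
145 [238 242 229] [0.557  0.2651 0.1425]
149 [238 243 229] [0.5569 0.2623 0.1418]
153 [238 242 228] [0.5568 0.2593 0.1404]
157 [238 242 229] [0.5567 0.2563 0.1395]
161 [237 242 227] [0.5566 0.2533 0.1383]
165 [238 243 228] [0.5564 0.2503 0.1372]
169 [237 242 227] [0.5563 0.2471 0.136 ]
173 [238 243 227] [0.5562 0.244  0.1349]
```

Pointer top is at z 0.170 and tongue tip top at 0.143, so the tip must rise about 27 mm. That is about 1.83 rad clockwise. Now to the knob.

move_arm(
  offset=[
    [-4.13, -0.25, 0.5],
    [-4.13, -0.25, 0.5],
    [-4.13, -0.25, 0.5],
    [-4.13, -0.25, 0.5],
    [-4.13, -0.25, 0.5],
  ],
  twist=[
    [0, 0, 0],
    [0, 0, 0],
    [0, 0, 0],
    [0, 0, 0],
    [0, 0, 0],
  ],
  grip=[0.8, 0.8, 0.8, 0.8, 0.8],
)

```text
time: 10.35
ee_pos: [0.5435, 0.003, 0.2735]
tcp_rot: [180.0, 0.0, 88.8]
wrist_force: [1.0, 0.2, 0.4]
opening: 0.0686
grasp_force: 0.0
```

move_arm(
  offset=[
    [-4.13, -0.25, 0.5],
    [0, 0, 0],
    [0, 0, 0],
    [0, 0, 0],
    [0, 0, 0],
  ],
  twist=[
    [0, 0, 0],
    [0, 0, -0.14],
    [0, 0, -0.14],
    [0, 0, -0.14],
    [0, 0, -0.14],
  ],
  grip=[0.8, 0.8, 0.8, 0.8, 0.8],
)

```text
time: 10.85
ee_pos: [0.5404, -0.0369, 0.2687]
tcp_rot: [180.0, 0.0, 121.2]
wrist_force: [0.9, -0.1, 0.3]
opening: 0.0683
grasp_force: 0.0
```

move_arm(
  offset=[
    [0, 0, 0],
    [0, 0, 0],
    [0, 0, 0],
    [0, 0, 0],
    [0, 0, 0],
  ],
  twist=[
    [0, 0, -0.14],
    [0, 0, -0.14],
    [0, 0, -0.14],
    [0, 0, -0.14],
    [0, 0, -0.14],
  ],
  grip=[0.8, 0.8, 0.8, 0.8, 0.8],
)

```text
time: 11.35
ee_pos: [0.5405, -0.0366, 0.2686]
tcp_rot: [180.0, 0.0, 161.3]
wrist_force: [-0.2, -0.1, -0.1]
opening: 0.0682
grasp_force: 0.0
```

move_arm(
  offset=[
    [0, 0, 3],
    [0, 0, 3],
    [0, 0, 0],
    [0, 0, 0],
  ],
  twist=[
    [0, 0, -0.14],
    [0, 0, -0.14],
    [0, 0, 0],
    [0, 0, 0],
  ],
  grip=[0.8, 0.8, 0.8, 0.8],
)

```text
time: 11.75
ee_pos: [0.5402, -0.0366, 0.2092]
tcp_rot: [-180.0, -0.0, 176.7]
wrist_force: [-0.2, 0.1, 0.0]
opening: 0.0686
grasp_force: 0.0
```

Run:
```python
from h import *
np.set_printoptions(precision=4,suppress=True)
o=bot.get_obs();print(o['time'],o['q'],o['ee_pos'],o['tcp_rot'])
p=shot('wrist');save(p,'w5.png')
for k,z in dict(nut_peg=.125,knob_top=.145).items():
    for r in finder.pinpoint(p,k)[:1]: print(k,r['p'],np.round(r['position'],1),atz(p,r['position'],z),dep(p,r['position']))
```

```text
11.75 [-3.8775  3.1291  3.228  90.1245 -0.0014 -0.5771] [ 0.5402 -0.0366  0.2092] [-179.9989   -0.0257  176.6996]
nut_peg 0.59 [167.8 335.4] [ 0.5899 -0.1314  0.125 ] [ 0.5885 -0.1303  0.1272]
knob_top 0.81 [315.7 268.9] [ 0.5417 -0.0367  0.145 ] [ 0.5406 -0.0367  0.1474]
```

View pics/w5.png

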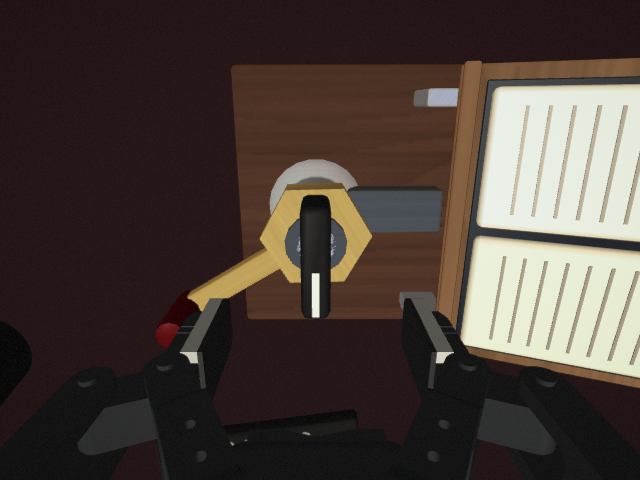

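Bar is vertical in the picture at column 315, centred between the fingers. I'll descend, grip and turn.

move_arm(
  offset=[
    [0, 0, 3.8],
    [0, 0, 3.8],
    [0, 0, 0],
    [0, 0, 0],
    [0, 0, 0],
  ],
  twist=[
    [0, 0, 0],
    [0, 0, 0],
    [0, 0, 0],
    [0, 0, 0],
    [0, 0, 0],
  ],
  grip=[0.6, 0.5, 0, 0, 0],
  force=50,
)

```text
time: 12.4
ee_pos: [0.5391, -0.0371, 0.1279]
tcp_rot: [-179.9, -0.4, 176.8]
wrist_force: [9.4, -3.7, -42.6]
opening: 0.034
grasp_force: 53.9
```

move_arm(
  offset=[
    [0, 0, 0],
    [0, 0, 0],
    [0, 0, 0],
  ],
  twist=[
    [0, 0, 0],
    [0, 0, 0],
    [0, 0, 0.05],
  ],
  grip=[0, 0, 0],
)

```text
time: 12.7
ee_pos: [0.5391, -0.0371, 0.1279]
tcp_rot: [-179.9, -0.4, 173.9]
wrist_force: [9.2, -4.2, -42.5]
opening: 0.0339
grasp_force: 54.1
```

Opening is 34 mm with a pull downward: the fingertips caught the hub below the bar. I'll open, raise 1 cm and regrip.

move_arm(
  offset=[
    [0, 0, 0],
    [0, 0, 0],
    [0, 0, -1.0],
    [0, 0, 0],
    [0, 0, 0],
  ],
  twist=[
    [0, 0, 0],
    [0, 0, 0],
    [0, 0, -0.05],
    [0, 0, 0],
    [0, 0, 0],
  ],
  grip=[0.55, 0.55, 0.55, 0.55, 0.55],
)

```text
time: 13.2
ee_pos: [0.5412, -0.0366, 0.1443]
tcp_rot: [180.0, 0.2, 176.8]
wrist_force: [-1.1, -0.1, -0.6]
opening: 0.0471
grasp_force: 0.0
```

Run:
```python
from h import *
np.set_printoptions(precision=4,suppress=True)
o=bot.get_obs();print(o['time'],o['ee_pos'],o['tcp_rot'],o['opening'],o['wrist_force'])
p=shot('wrist');save(p,'w6.png')
for k,z in dict(nut_peg=.125,knob_top=.145).items():
    for r in finder.pinpoint(p,k)[:1]: print(k,r['p'],np.round(r['position'],1),atz(p,r['position'],z),dep(p,r['position']))
```

```text
13.2 [ 0.5412 -0.0366  0.1443] [179.9993   0.1707 176.8017] 0.04708982249537405 [-1.0827 -0.1444 -0.6357]
nut_peg 0.57 [115.  415.7] [ 0.5914 -0.132   0.125 ] [ 0.5272 -0.0829  0.1945]
knob_top 0.66 [316. 338.] [ 0.5418 -0.0365  0.145 ] [ 0.5402 -0.0364  0.1473]
```

View pics/w6.png

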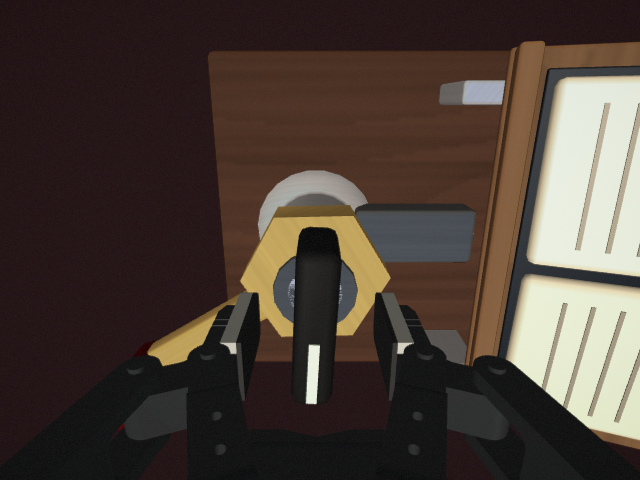

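The hub turned the bar by about 3° with the gripper. I'll align to that and grip the bar.

move_arm(
  offset=[
    [0, 0, 0],
    [0, 0, 0],
    [0, 0, 0],
    [0, 0, 0],
    [0, 0, 0],
  ],
  twist=[
    [0, 0, 0.05],
    [0, 0, 0],
    [0, 0, 0],
    [0, 0, 0],
    [0, 0, 0],
  ],
  grip=[0.55, 0, 0, 0, 0],
  force=45,
)

```text
time: 13.85
ee_pos: [0.5404, -0.0372, 0.1427]
tcp_rot: [-179.9, -0.0, 174.0]
wrist_force: [-1.5, -5.2, 1.0]
opening: 0.0151
grasp_force: 44.8
```

move_arm(
  offset=[
    [0, 0, 0],
    [0, 0, 0],
    [0, 0, 0],
  ],
  twist=[
    [0, 0, 0],
    [0, 0, 0],
    [0, 0, 0],
  ],
  grip=[0, 0, 0],
)

```text
time: 14.15
ee_pos: [0.5404, -0.0372, 0.1427]
tcp_rot: [-179.9, -0.0, 174.0]
wrist_force: [-2.4, -5.1, 1.3]
opening: 0.0153
grasp_force: 44.8
```

Good grip on the 16 mm bar. I'll turn about 1.78 rad.

move_arm(
  offset=[
    [0, 0, 0],
    [0, 0, 0],
    [0, 0, 0],
    [0, 0, 0],
    [0, 0, 0],
  ],
  twist=[
    [0, 0, 0.12],
    [0, 0, 0.12],
    [0, 0, 0.12],
    [0, 0, 0.12],
    [0, 0, 0.12],
  ],
  grip=[0, 0, 0, 0, 0],
)

```text
time: 14.65
ee_pos: [0.5402, -0.0375, 0.1427]
tcp_rot: [-179.9, 0.1, 139.3]
wrist_force: [-2.6, -8.1, 2.5]
opening: 0.0154
grasp_force: 44.9
```

move_arm(
  offset=[
    [0, 0, 0],
    [0, 0, 0],
    [0, 0, 0],
    [0, 0, 0],
    [0, 0, 0],
  ],
  twist=[
    [0, 0, 0.12],
    [0, 0, 0.12],
    [0, 0, 0.12],
    [0, 0, 0.12],
    [0, 0, 0.12],
  ],
  grip=[0, 0, 0, 0, 0],
)

```text
time: 15.15
ee_pos: [0.5399, -0.0378, 0.1426]
tcp_rot: [-179.9, 0.1, 105.0]
wrist_force: [-4.3, -8.3, 3.3]
opening: 0.0153
grasp_force: 45.0
```

move_arm(
  offset=[
    [0, 0, 0],
    [0, 0, 0],
    [0, 0, 0],
    [0, 0, 0],
    [0, 0, 0],
  ],
  twist=[
    [0, 0, 0.12],
    [0, 0, 0.12],
    [0, 0, 0.12],
    [0, 0, 0.12],
    [0, 0, 0.1],
  ],
  grip=[0, 0, 0, 0, 0],
)

```text
time: 15.65
ee_pos: [0.5395, -0.0378, 0.1427]
tcp_rot: [-179.9, 0.2, 71.7]
wrist_force: [-7.2, -8.3, 4.2]
opening: 0.0151
grasp_force: 45.1
```

move_arm(
  offset=[
    [0, 0, 0],
    [0, 0, 0],
    [0, 0, 0],
    [0, 0, 0],
  ],
  twist=[
    [0, 0, 0],
    [0, 0, 0],
    [0, 0, 0],
    [0, 0, 0],
  ],
  grip=[0, 0, 0.4, 0.5],
)

```text
time: 16.05
ee_pos: [0.5406, -0.0364, 0.1425]
tcp_rot: [-180.0, -0.0, 72.0]
wrist_force: [-0.0, 0.5, -0.1]
opening: 0.042
grasp_force: 0.0
```

Run:
```python
from h import *
np.set_printoptions(precision=4,suppress=True)
o=bot.get_obs();print(o['time'],o['q'],o['ee_pos'],o['tcp_rot'],o['opening'],o['wrist_force'])
```

```text
16.05 [ -3.8708   3.073   -4.1771  82.7413   0.0355 104.0954] [ 0.5406 -0.0364  0.1425] [-179.9997   -0.0365   72.0339] 0.04200082571218911 [-0.0189  0.5292 -0.1168]
```

move_arm(
  offset=[
    [0, 0, -3.6],
    [0, 0, -3.6],
    [0, 0, -3.6],
    [4, -0.94, -0.8],
    [4, -0.94, -0.8],
  ],
  twist=[
    [0, 0, 0],
    [0, 0, 0],
    [0, 0, 0],
    [0, 0, 0],
    [0, 0, 0],
  ],
  grip=[0.55, 0.55, 0.9, 0.9, 0.9],
)

```text
time: 16.55
ee_pos: [0.5478, 0.0459, 0.2681]
tcp_rot: [179.9, -0.1, 71.9]
wrist_force: [0.9, -0.6, -0.2]
opening: 0.0768
grasp_force: 0.0
```

move_arm(
  offset=[
    [4, -0.94, -0.8],
    [4, -0.94, -0.8],
    [4, -0.94, -0.8],
    [4, -0.94, -0.8],
    [0, 0, 0],
  ],
  twist=[
    [0, 0, 0],
    [0, 0, 0],
    [0, 0, 0],
    [0, 0, 0],
    [0, 0, -0.14],
  ],
  grip=[0.9, 0.9, 0.9, 0.9, 0.9],
)

```text
time: 17.05
ee_pos: [0.561, 0.2138, 0.2986]
tcp_rot: [180.0, -0.1, 80.3]
wrist_force: [0.0, -0.7, -0.5]
opening: 0.0766
grasp_force: 0.0
```

move_arm(
  offset=[
    [0, 0, 0],
    [0, 0, 0],
    [0, 0, 0],
  ],
  twist=[
    [0, 0, -0.14],
    [0, 0, 0],
    [0, 0, 0],
  ],
  grip=[0.9, 0.9, 0.9],
)

```text
time: 17.35
ee_pos: [0.561, 0.2092, 0.2985]
tcp_rot: [-180.0, -0.0, 87.8]
wrist_force: [0.5, -0.6, -0.2]
opening: 0.0769
grasp_force: 0.0
```

```bash
cat > lvl.py <<'E'
from h import *
np.set_printoptions(precision=4,suppress=True)
import sys
o=bot.get_obs();print(o['time'],o['ee_pos'],o['tcp_rot'])
p=shot('wrist');save(p,sys.argv[1])
for k in ('tongue_tip','marker_tip'):
    for r in finder.pinpoint(p,k)[:1]: print(k,round(r['p'],2),np.round(r['position'],1))
c=int(round(r['position'][0]))
for row in range(86,180,3):
    print(row,p['color'][row,c],np.median([dep(p,(cc,row)) for cc in (c-3,c,c+3)],axis=0))
E
python3 lvl.py w7.png
```

```text
17.35 [0.561  0.2092 0.2985] [-179.9936   -0.0145   87.8313]
tongue_tip 0.59 [307.8 160.8]
marker_tip 0.75 [309.1 113.1]
86 [147 139 134] [0.5607 0.2996 0.2086]
89 [233  70  65] [0.5601 0.2995 0.1749]
92 [234  70  63] [0.56   0.2978 0.1742]
95 [234  64  59] [0.5598 0.2962 0.1697]
98 [235  64  59] [0.5598 0.2945 0.1701]
101 [235  64  59] [0.5597 0.2927 0.1699]
104 [235  67  61] [0.5596 0.291  0.17  ]
107 [236  67  62] [0.5595 0.2892 0.17  ]
110 [235  65  60] [0.5594 0.2875 0.1699]
113 [210  62  54] [0.5593 0.2857 0.1693]
116 [83 56 42] [0.5564 0.2802 0.0172]
119 [83 55 41] [0.5563 0.2773 0.0172]
122 [81 54 40] [0.5562 0.2744 0.0171]
125 [80 52 40] [0.556  0.2715 0.0173]
128 [81 53 38] [0.5559 0.2685 0.0172]
131 [80 54 39] [0.5558 0.2656 0.0176]
134 [82 55 41] [0.5556 0.2627 0.0173]
137 [80 55 41] [0.5555 0.2597 0.0174]
140 [77 50 37] [0.5554 0.2567 0.0174]
143 [80 52 39] [0.5553 0.2537 0.0172]
146 [80 51 39] [0.5551 0.2507 0.0171]
149 [80 52 39] [0.555  0.2477 0.0168]
152 [80 52 38] [0.5549 0.2446 0.0169]
155 [80 53 41] [0.5547 0.2416 0.0175]
158 [78 52 36] [0.5546 0.2385 0.0175]
161 [157 155 133] [0.558  0.2556 0.1666]
164 [212 216 188] [0.558  0.254  0.1692]
167 [241 245 226] [0.5579 0.252  0.169 ]
170 [241 245 225] [0.5578 0.2499 0.1676]
173 [241 244 226] [0.5577 0.2478 0.1668]
176 [242 245 226] [0.5575 0.2456 0.1656]
179 [242 245 226] [0.5574 0.2433 0.164 ]
```

View pics/w7.png

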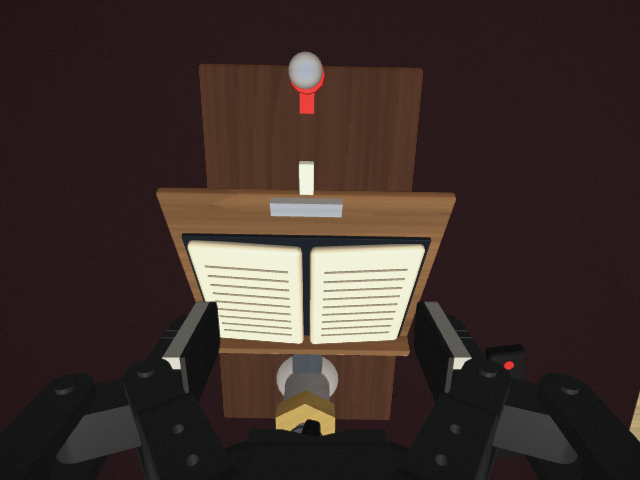

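The tongue tip (row 161, column 307) has its top at 0.1695 and the pointer top is at 0.1700, so they are level within about 0.5 mm. Back to the peg.

move_arm(
  offset=[
    [-4.23, 0.5, 0.9],
    [-4.23, 0.5, 0.9],
    [-4.23, 0.5, 0.9],
    [-4.23, 0.5, 0.9],
    [-4.23, 0.5, 0.9],
  ],
  twist=[
    [0, 0, 0],
    [0, 0, 0],
    [0, 0, 0],
    [0, 0, 0],
    [0, 0, 0],
  ],
  grip=[0.45, 0.45, 0.45, 0.45, 0.45],
  force=20,
)

```text
time: 18.0
ee_pos: [0.5786, -0.0051, 0.2535]
tcp_rot: [180.0, -0.0, 87.9]
wrist_force: [0.6, 0.3, -1.1]
opening: 0.0384
grasp_force: 0.0
```

move_arm(
  offset=[
    [-4.23, 0.5, 0.9],
    [-4.23, 0.5, 0.9],
    [-4.23, 0.5, 0.9],
    [0, 0, 0],
    [0, 0, 0],
  ],
  twist=[
    [0, 0, 0],
    [0, 0, 0],
    [0, 0, 0],
    [0, 0, -0.129],
    [0, 0, -0.129],
  ],
  grip=[0.45, 0.45, 0.45, 0.45, 0.45],
)

```text
time: 18.5
ee_pos: [0.589, -0.1323, 0.226]
tcp_rot: [-180.0, -0.0, 102.8]
wrist_force: [-0.9, 1.5, -0.3]
opening: 0.0386
grasp_force: 0.0
```

move_arm(
  offset=[
    [0, 0, 0],
    [0, 0, 0],
    [0, 0, 2],
    [0, 0, 3],
    [0, 0, 0],
  ],
  twist=[
    [0, 0, -0.129],
    [0, 0, -0.129],
    [0, 0, 0],
    [0, 0, 0],
    [0, 0, 0],
  ],
  grip=[0.45, 0.45, 0.45, 0.45, 0.45],
)

```text
time: 19.0
ee_pos: [0.5878, -0.1304, 0.1728]
tcp_rot: [-179.7, -0.2, 117.5]
wrist_force: [-0.2, -0.4, 0.3]
opening: 0.0382
grasp_force: 0.0
```

Run:
```python
from h import *
np.set_printoptions(precision=4,suppress=True)
o=bot.get_obs();print(o['time'],o['ee_pos'],o['tcp_rot'])
p=shot('wrist')
for k,z in dict(nut_peg=.125,knob_top=.145).items():
    for r in finder.pinpoint(p,k)[:1]: print(k,r['p'],np.round(r['position'],1),atz(p,r['position'],z),dep(p,r['position']))
```

```text
19.0 [ 0.5878 -0.1304  0.1728] [-179.7487   -0.2177  117.5043]
nut_peg 0.73 [317.4  32.5] [ 0.538 -0.034  0.125] [ 0.5398 -0.0372  0.1475]
knob_top 0.7 [317.5  33. ] [ 0.5397 -0.037   0.145 ] [ 0.5399 -0.0373  0.1475]
```

move_arm(
  offset=[
    [0, 0, 3.1],
    [0, 0, 3.1],
    [0, 0, 0],
    [0, 0, 0],
  ],
  twist=[
    [0, 0, 0],
    [0, 0, 0],
    [0, 0, 0],
    [0, 0, 0],
  ],
  grip=[0.45, 0.45, 0.3, 0.3],
)

```text
time: 19.55
ee_pos: [0.5898, -0.1306, 0.1163]
tcp_rot: [180.0, 0.0, 117.6]
wrist_force: [0.1, -0.1, 0.7]
opening: 0.0259
grasp_force: 0.0
```

move_arm(
  offset=[
    [0.02, -0.63, 0],
    [0.02, -0.63, 0],
    [0.02, -0.63, 0],
    [0.02, -0.63, 0],
    [0.02, -0.63, 0],
  ],
  twist=[
    [0, 0, 0.06],
    [0, 0, 0.06],
    [0, 0, 0.06],
    [0, 0, 0.06],
    [0, 0, 0.06],
  ],
  grip=[0.3, 0.3, 0.3, 0.3, 0.3],
)

```text
time: 20.05
ee_pos: [0.5617, -0.141, 0.1176]
tcp_rot: [179.7, 0.1, 100.3]
wrist_force: [6.6, 0.1, -4.7]
opening: 0.0256
grasp_force: 3.2
```

move_arm(
  offset=[
    [0.02, -0.63, 0],
    [0.02, -0.63, 0],
    [0.02, -0.63, 0],
    [0.02, -0.63, 0],
    [0.02, -0.63, 0],
  ],
  twist=[
    [0, 0, 0.06],
    [0, 0, 0.06],
    [0, 0, 0.06],
    [0, 0, 0.06],
    [0, 0, 0.06],
  ],
  grip=[0.3, 0.3, 0.3, 0.3, 0.3],
)

```text
time: 20.55
ee_pos: [0.5304, -0.1426, 0.1178]
tcp_rot: [179.6, 0.1, 83.1]
wrist_force: [6.5, -3.4, -4.5]
opening: 0.0259
grasp_force: 3.3
```

move_arm(
  offset=[
    [0.01, -0.42, 0.05],
    [0.01, -0.42, 0.05],
    [0.01, -0.42, 0.05],
    [0.01, -0.42, 0.05],
    [0.01, -0.42, 0.05],
  ],
  twist=[
    [0, 0, 0.04],
    [0, 0, 0.04],
    [0, 0, 0.04],
    [0, 0, 0.04],
    [0, 0, 0.04],
  ],
  grip=[0.3, 0.3, 0.3, 0.3, 0.3],
)

```text
time: 21.05
ee_pos: [0.5107, -0.1381, 0.1168]
tcp_rot: [179.5, 0.0, 71.7]
wrist_force: [5.9, -3.6, 4.4]
opening: 0.0255
grasp_force: 3.2
```

move_arm(
  offset=[
    [0.01, -0.21, 0],
    [0.01, -0.21, 0],
    [0.01, -0.21, 0],
  ],
  twist=[
    [0, 0, 0.02],
    [0, 0, 0.02],
    [0, 0, 0.02],
  ],
  grip=[0.3, 0.3, 0.3],
)

```text
time: 21.35
ee_pos: [0.5047, -0.136, 0.1166]
tcp_rot: [179.5, 0.0, 68.3]
wrist_force: [5.0, -5.1, 2.2]
opening: 0.0256
grasp_force: 3.2
```

move_arm(
  offset=[
    [0.01, -0.21, 0],
    [0.01, -0.21, 0],
    [0.01, -0.21, 0],
  ],
  twist=[
    [0, 0, 0.02],
    [0, 0, 0.02],
    [0, 0, 0.02],
  ],
  grip=[0.3, 0.3, 0.3],
)

```text
time: 21.65
ee_pos: [0.4989, -0.1334, 0.1165]
tcp_rot: [179.5, 0.0, 64.8]
wrist_force: [4.7, -7.0, 2.8]
opening: 0.0255
grasp_force: 3.5
```

move_arm(
  offset=[
    [0.01, -0.21, 0],
    [0.01, -0.21, 0],
  ],
  twist=[
    [0, 0, 0.02],
    [0, 0, 0.02],
  ],
  grip=[0.3, 0.3],
)

```text
time: 21.85
ee_pos: [0.4953, -0.1317, 0.1165]
tcp_rot: [179.5, 0.0, 62.5]
wrist_force: [5.2, -8.6, 2.1]
opening: 0.0259
grasp_force: 4.3
```

move_arm(
  offset=[
    [0.01, -0.21, 0],
    [0.01, -0.21, 0],
    [0.01, -0.21, 0],
  ],
  twist=[
    [0, 0, 0.02],
    [0, 0, 0.02],
    [0, 0, 0.02],
  ],
  grip=[0.3, 0.3, 0.3],
)

```text
time: 22.15
ee_pos: [0.49, -0.1289, 0.1165]
tcp_rot: [179.4, 0.0, 59.0]
wrist_force: [6.3, -12.6, 1.9]
opening: 0.0255
grasp_force: 5.6
```

move_arm(
  offset=[
    [0.01, -0.21, 0],
    [0.01, -0.21, 0],
  ],
  twist=[
    [0, 0, 0.02],
    [0, 0, 0.02],
  ],
  grip=[0.3, 0.3],
)

```text
time: 22.35
ee_pos: [0.4866, -0.1269, 0.1165]
tcp_rot: [179.4, 0.1, 56.7]
wrist_force: [5.9, -14.7, 1.1]
opening: 0.0258
grasp_force: 6.6
```

Tangential push is about 13 N, which is firm. I'll back off, lift and check.

move_arm(
  offset=[
    [0, 0, 0],
    [0, 0, 0],
    [0, 0.15, 0],
    [0, 0.1, 0],
    [0, 0, 0],
  ],
  twist=[
    [0, 0, 0],
    [0, 0, 0],
    [0, 0, 0],
    [0, 0, 0],
    [0, 0, 0],
  ],
  grip=[0.3, 0.3, 0.3, 0.45, 0.45],
)

```text
time: 22.85
ee_pos: [0.4865, -0.1257, 0.1136]
tcp_rot: [179.9, -0.0, 56.9]
wrist_force: [-1.4, 0.9, -0.4]
opening: 0.0385
grasp_force: 0.0
```

move_arm(
  offset=[
    [0, 0, -2],
    [0, 0, -4],
    [0, 0, -4],
    [0, 0, -4],
    [0, 0, -4.5],
  ],
  twist=[
    [0, 0, 0],
    [0, 0, 0],
    [0, 0, 0],
    [0, 0, 0],
    [0, 0, 0],
  ],
  grip=[0.45, 0.45, 0.45, 0.6, 0.9],
)

```text
time: 23.35
ee_pos: [0.4853, -0.1253, 0.2989]
tcp_rot: [-180.0, -0.0, 56.9]
wrist_force: [0.6, 0.4, 0.5]
opening: 0.0641
grasp_force: 0.0
```

move_arm(
  offset=[
    [4.02, -1.49, 0],
    [4.02, -1.49, 0],
    [4.02, -1.49, 0],
    [4.02, -1.49, 0],
    [4.02, -1.49, 0],
  ],
  twist=[
    [0, 0, 0],
    [0, 0, 0],
    [0, 0, 0],
    [0, 0, 0],
    [0, 0, 0],
  ],
  grip=[0.9, 0.9, 0.9, 0.9, 0.9],
)

```text
time: 23.85
ee_pos: [0.5332, 0.0853, 0.2978]
tcp_rot: [180.0, -0.0, 56.9]
wrist_force: [1.0, 0.1, -0.1]
opening: 0.0771
grasp_force: 0.0
```

move_arm(
  offset=[
    [4.02, -1.49, 0],
    [4.02, -1.49, 0],
    [4.02, -1.49, 0],
    [0, 0, 0],
    [0, 0, 0],
  ],
  twist=[
    [0, 0, 0],
    [0, 0, 0],
    [0, 0, 0],
    [0, 0, -0.135],
    [0, 0, -0.135],
  ],
  grip=[0.9, 0.9, 0.9, 0.9, 0.9],
)

```text
time: 24.35
ee_pos: [0.5615, 0.2106, 0.2968]
tcp_rot: [-179.9, 0.0, 72.8]
wrist_force: [0.5, -0.1, -0.1]
opening: 0.0767
grasp_force: 0.0
```

move_arm(
  offset=[
    [0, 0, 0],
    [0, 0, 0],
    [0, 0, 0],
    [0, 0, 0],
  ],
  twist=[
    [0, 0, -0.135],
    [0, 0, -0.135],
    [0, 0, 0],
    [0, 0, 0],
  ],
  grip=[0.9, 0.9, 0.9, 0.9],
)

```text
time: 24.75
ee_pos: [0.5616, 0.2089, 0.2974]
tcp_rot: [180.0, -0.0, 87.6]
wrist_force: [0.3, -0.3, -0.1]
opening: 0.0769
grasp_force: 0.0
```

```bash
python3 lvl.py w8.png | grep -v "0.01[67]"
```

```text
24.75 [0.5616 0.2089 0.2974] [179.9962  -0.0098  87.6028]
tongue_tip 0.83 [306.3 162.1]
marker_tip 0.65 [308.4 112.3]
86 [133 127 123] [0.5612 0.2994 0.2079]
89 [235  69  62] [0.5605 0.2992 0.1744]
92 [195  52  48] [0.5604 0.2975 0.1743]
95 [235  65  59] [0.5603 0.2959 0.1697]
98 [235  64  59] [0.5602 0.2942 0.1702]
101 [235  66  61] [0.5601 0.2925 0.1699]
104 [235  67  60] [0.56   0.2907 0.1698]
107 [236  67  61] [0.5599 0.289  0.1698]
110 [235  66  61] [0.5599 0.2872 0.1698]
161 [167 166 141] [0.5582 0.2554 0.1661]
164 [221 224 199] [0.5582 0.2539 0.169 ]
167 [241 244 226] [0.5581 0.252  0.1694]
170 [241 245 226] [0.558  0.2498 0.1677]
173 [241 245 225] [0.5579 0.2476 0.1665]
176 [242 245 226] [0.5577 0.2455 0.1653]
179 [242 245 226] [0.5576 0.2432 0.1643]
```

Level is unchanged, the nut is firm and the robot is clear, so I'm handing in.

```bash
python3 -c "
from workcell import bot
print(bot.job_done())"
```

```text
the job is handed in; nothing more can be done
None
```

The reading rest is re-set and handed in; no verdict was returned. The tongue measured level with the marker to about 0.5 mm after locking, and the nut took about 13 N at the peg. On the first grip the fingertips caught the knob's hub, which turned the loosened knob about 3° before I regripped it on the bar.

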